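# Stop the tape and open the cassette lid

## Robot

A 6-joint arm with a two-finger parallel gripper is mounted at the origin on the work surface. World frame = base frame: x ahead of the robot, y to its left, z up, the work surface at z = 0. Lengths are in m, angles in degrees, forces in N, time in s.
With the tool pointing down it reaches from about 0.4 to 0.825 m from the base axis. Payload 7 kg.
Tool frame: the origin (TCP) lies between the finger pads; the fingertips stand 22 mm ahead of it and the grasp point (between the pads) lies 3 mm ahead of it; z points along the fingers, y is the line along which they close (so a half turn about z gives the same grasp; the last joint's range is limited). The gripper opens to 88 mm and grips with 3 to 60 N. Pads are 19 mm wide; open, the fingers measure 130 mm over their backs; the gripper's body (78 mm by 193 mm) begins 47 mm behind the grasp point.
Start: joints at [-51.446, 20.546, 0.682, 0, -70.136, -16.507], TCP at [0.253, -0.626, 0.249] pointing down, gripper open.
Joint ranges: [-176.03, 176.03], [-82.01, 121.73], [-58.28, 71.71], [-173.87, 95.51], [-174.79, -0.11], [-173.66, 173.66]. Speed limits (degrees/s): [136.94, 136.94, 172.46, 180, 180, 180].

## Interface

Orientations are given as [roll, pitch, yaw] about the fixed x, y, z axes, in that order (R = Rz(yaw) Ry(pitch) Rx(roll)).
In Python, from plant import r, vision gives the robot as it stands.
- The arm moves only by the shell command python3 -m pendant 'ROWS' [FORCE]. ROWS is JSON, a list that holds one entry, the list of rows, each a list of 7 numbers: the shift along the tool's x, y, z scaled (see below), then the turn, a rotation vector about the tool's x, y, z scaled (see below), then the opening, from -1 (shut) to 1 (fully open). In form: [[[x, y, z, wx, wy, wz, fingers], ...]]. A call has exactly 8 rows; each row shifts and turns the commanded pose from where the row before left it, along the tool's axes as they then stand; what a row does not reach is not made up. The controller multiplies each number of a shift by 20 mm and each number of a turn by 4 degrees. A row lasts 1/10 s, in which the tool goes at most 50 mm and 8.59 degrees, less where a joint would pass 70% of its speed; a pose out of reach is approached as far as the arm can. A call with a number of a shift or a turn outside -1 to 1 is refused whole. A call with a gripper value outside its range is refused whole. The fingers move at their own pace and stop on an object; FORCE is the grip in N (left out, the last holds). Time passes only in rows, so rows that do not move let the fingers close, or fill a call up. It gives the time, the measured TCP pose, the force, the opening and the grip force at its end, in the units of the state.
- r.get_state(): the state, without advancing time (a new reading comes with each control period).
- vision.capture(name): name is "side" or "top"; returns a dict with "frame" (480x640x3 uint8, blue, green, red), "depth" (480x640 float32, m along the optical axis (not along the pixel's ray), 0 where there is no reading), "camera_matrix" (3x3 intrinsics, pixels), "extrinsics" (4x4, takes a point from world to camera coordinates). Camera axes: x right, y up, looking along -z (the intrinsics and any distortion apply to the point x, -y, -z); pixel columns grow to the right and rows downward; lengths in m; the calibration is good to about 2 mm. A picture is of the moment at which its call begins.
- r.close_job(): hands the job in; it is judged then, once.
The state is a dict: "time_s": time; "joints": joint angles; "qd": joint speeds; "joint_torque": joint torques, N m; "tcp_pos": TCP position; "eef_rot": TCP orientation; "contact_force": force on the tool from outside, world axes, zero at the start; "moment": the same for the moment, N m; "gripper_width": finger opening in m; "gripper_force": force on a finger pad.
Only numpy, scipy, OpenCV 4.12 (cv2) and the standard library are available. Lean on these libraries where they do the work, as an engineer would, in place of code of your own. Each camera call takes 0.05 s, during which the arm holds its last target. There are 200 camera calls.

## Task

The portable cassette player on the mahjong table is playing, its Play key latched down. With the fingertips press the Stop key (square mark) until Play springs up, and after that press the Eject key (triangle over a bar) so that the cassette lid pops open. Leave rewind and fast-forward alone, do not shove or lift the player or the things standing round it, and finish with the hand clear, the lid standing open and all five keys up.

Things in the scene. Friction and masses are not known exactly. Their poses are not given: they have to be found in the camera images.
- player: flat portable cassette player, black with aluminium trim, loose on the table: 250 mm long (x), 168 wide (y), case top 52 mm high, about 2 kg. Origin: centre of underside; z up. Five grey piano keys along its -x end, nearer the robot, 29 mm apart along y; seen from the robot left (+y) to right (-y): rewind, play, fast-forward, stop, eject. Behind them the lid, then the speaker grille.
- rewind_pad (a point): centre of the top face of the rewind key's pad (pad 36 mm front to back, 27 mm wide along the row, so one key at a time needs the fingers closed); moves with the key. Key up: 56 mm above the table, 4 mm proud of the case top, which begins 3 mm behind the pad. 2 mm gap to the next pad. It is 105 mm in front (-x) of the player's origin.
- play_pad (a point): centre of the top face of the play key's pad (pad 36 mm front to back, 27 mm wide along the row, so one key at a time needs the fingers closed); moves with the key. Key up: 56 mm above the table, 4 mm proud of the case top, which begins 3 mm behind the pad. 2 mm gap to the next pad. It is 105 mm in front (-x) of the player's origin.
- ffwd_pad (a point): centre of the top face of the fast-forward key's pad (pad 36 mm front to back, 27 mm wide along the row, so one key at a time needs the fingers closed); moves with the key. Key up: 56 mm above the table, 4 mm proud of the case top, which begins 3 mm behind the pad. 2 mm gap to the next pad. It is 105 mm in front (-x) of the player's origin.
- stop_pad (a point): centre of the top face of the stop key's pad (pad 36 mm front to back, 27 mm wide along the row, so one key at a time needs the fingers closed); moves with the key. Key up: 56 mm above the table, 4 mm proud of the case top, which begins 3 mm behind the pad. 2 mm gap to the next pad. It is 105 mm in front (-x) of the player's origin.
- eject_pad (a point): centre of the top face of the eject key's pad (pad 36 mm front to back, 27 mm wide along the row, so one key at a time needs the fingers closed); moves with the key. Key up: 56 mm above the table, 4 mm proud of the case top, which begins 3 mm behind the pad. 2 mm gap to the next pad. It is 105 mm in front (-x) of the player's origin.
- key_rewind (a joint): rewind key, left end of the row; two triangles pointing left moulded on its pad. Joint value in rad: 0 = up at rest, 0.112 = hard down (pad centre about 9 mm lower). Sprung: it moves from about 2 N, is hard down at about 5 N, and comes back up by itself when let go. Leave it up.
- key_play (a joint): play key, second from the left; one triangle pointing right moulded on its pad. Joint value in rad: 0 = up at rest, 0.09 = hard down (pad centre about 7 mm lower). It snaps between up and latched down, and starts latched down (0.09). Pressing Stop beyond about 0.06 makes it spring up, in 0.1 s, and it stays up.
- key_ffwd (a joint): fast-forward key, middle of the row; two triangles pointing right moulded on its pad. Joint value in rad: 0 = up at rest, 0.112 = hard down (pad centre about 9 mm lower). Sprung: it moves from about 2 N, is hard down at about 5 N, and comes back up by itself when let go. Leave it up.
- key_stop (a joint): stop key, second from the right; a square moulded on its pad. Joint value in rad: 0 = up at rest, 0.112 = hard down (pad centre about 9 mm lower). Sprung: it moves from about 2 N, is hard down at about 5 N, and comes back up by itself when let go. Beyond about 0.06 it releases the latched Play key.
- key_eject (a joint): eject key, right end of the row; a triangle over a bar moulded on its pad. Joint value in rad: 0 = up at rest, 0.112 = hard down (pad centre about 9 mm lower). Sprung: it moves from about 2 N, is hard down at about 5 N, and comes back up by itself when let go. It lifts the lid's edge a few mm and beyond about 0.085 the lid pops open.
- lid (a joint): cassette lid: aluminium frame with a clear window, the cassette in it; 79 mm long (x), 114 mm wide, right behind the keys; hinged along y at its far edge. Rad: 0 = shut, 0.75 = fully open. When Eject is pressed home the lid pops: the edge next to the keys swings up and away from them, in about half a second, to 53 mm above the case top, and the lid stays open.
- lid_edge (a point): middle of the lid's free edge, next to the keys, on its upper face
- ashtray: round cobalt glass ashtray, 104 mm across, 32 mm high; origin centre of underside. Leave in place.
- incense_holder: squat round brass incense holder on three feet with two ears and a knobbed lid, 76 mm over the ears, 54 mm high; origin centre of underside. Leave in place.
- cassette_case: spare cassette case lying flat, 70 x 109 x 16 mm; origin centre of underside. Leave in place.
- pusher: walnut tile pusher, a 300 mm bar (along its x) of L section, 24 mm wide, 20 mm high; origin centre of underside. Leave in place.

How it is judged:
By the outcome, as a careful person would: the job done as asked, in the order asked, and still so for the second after the job is handed in, with the robot touching nothing.
It also fails if it takes over 38 s, if anything falls off the work surface, if the arm or the gripper's body presses on something with over 40 N, if the wrist force passes 120 N, or if a joint passes its speed limit or range.

## Working session

There is one attempt and no reset: what is moved stays moved. The work goes in short steps, Python scripts to look and compute and a shell command to move; the robot and the scene stay as the last step left them, time stands still between calls to the robot, and variables do not carry over. Pictures are saved under pics/ and viewed, at most 10 in all, crops included, and the job is handed in when it is done.

```bash
mkdir -p pics
cat > h.py <<'E'
import numpy as np, cv2
from plant import r, vision
def cap(n):
    c=vision.capture(n); K=np.array(c["camera_matrix"]);E=np.array(c["extrinsics"]);d=c["depth"]
    v,u=np.mgrid[0:480,0:640]
    P=np.stack([(u-K[0,2])/K[0,0]*d,-(v-K[1,2])/K[1,1]*d,-d],-1)
    W=(P-E[:3,3])@E[:3,:3]
    W[d==0]=np.nan
    return c["frame"],W
E
python3 - <<'E'
from h import *
for n in("top","side"):
    f,W=cap(n); cv2.imwrite(f"pics/{n}0.png",f); np.save(n,W)
s=r.get_state(); print(s["time_s"],s["tcp_pos"],s["eef_rot"],s["contact_force"],s["gripper_width"])
E
```

```text
0.1 [ 0.25319535 -0.62529475  0.24772674] [ 1.79916910e+02 -8.57748058e-03 -1.57960020e+02] [-0.51903142 -0.29099836  0.34139884] 0.08779615927013576
```

View pics/top0.png

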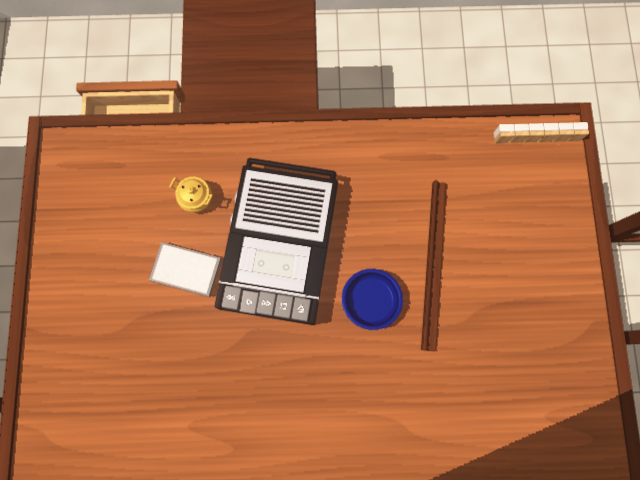

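View pics/side0.png

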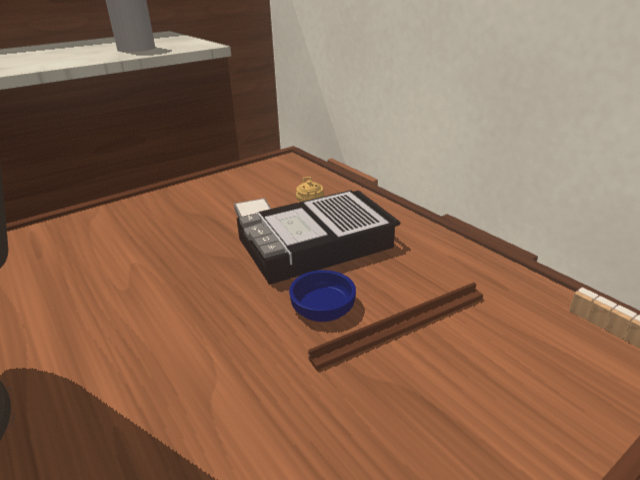

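The top view shows the player turned by about 10°. The pads run from rewind at (231,298) to stop at (283,306) and eject at (301,309). The ashtray is at (372,298), right of eject, and the cassette case is at left. The side view shows the same layout.

Run:
```python
from h import *
f=cv2.imread("pics/top0.png"); W=np.load("top.npy")
for p in [(231,298),(249,301),(266,303),(283,306),(301,309),(274,265),(285,205),(372,298),(372,272),(186,270),(193,195)]:
    print(p,W[p[1],p[0]].round(4),f[p[1],p[0]])
crop=f[270:335,205:335]; cv2.imwrite("pics/crop.png",cv2.resize(crop,None,fx=6,fy=6,interpolation=cv2.INTER_NEAREST)[:, :780])
# player footprint, top points z 0.04-0.07
m=(W[...,2]>.042)&(W[...,2]<.075); m=m.astype(np.uint8)
n,l,st,c=cv2.connectedComponentsWithStats(m)
i=1+np.argmax(st[1:,4]); P=W[l==i]; print(st[i]); R=cv2.minAreaRect(P[:,:2].astype(np.float32)*1000); print(R); print(cv2.boxPoints(R), np.median(P[:,2]))
```

```text
(231, 298) [0.5459 0.1361 0.057 ] [211 226 234]
(249, 301) [0.5412 0.1078 0.0472] [190 204 218]
(266, 303) [0.5361 0.0788 0.0584] [171 189 205]
(283, 306) [0.5308 0.0513 0.0553] [149 160 173]
(301, 309) [0.5248 0.0218 0.0595] [214 229 237]
(274, 265) [0.5997 0.0656 0.0516] [221 232 239]
(285, 205) [0.7021 0.0456 0.055 ] [48 51 59]
(372, 298) [ 0.5448 -0.0999  0.0081] [137  46  41]
(372, 272) [ 0.5869 -0.0998  0.0297] [102  36  38]
(186, 270) [0.6002 0.2197 0.0202] [235 244 252]
(193, 195) [0.7267 0.2047 0.0463] [ 99 216 249]
[  215   157   123   167 14451]
((648.6051025390625, 59.480010986328125), (171.1642303466797, 266.0572204589844), 79.18217468261719)
[[ 5.0187790e+02  3.8650513e-01]
 [ 7.6320703e+02 -4.9548950e+01]
 [ 7.9533228e+02  1.1857352e+02]
 [ 5.3400317e+02  1.6850897e+02]] 0.05369612339279391
```

View pics/crop.png

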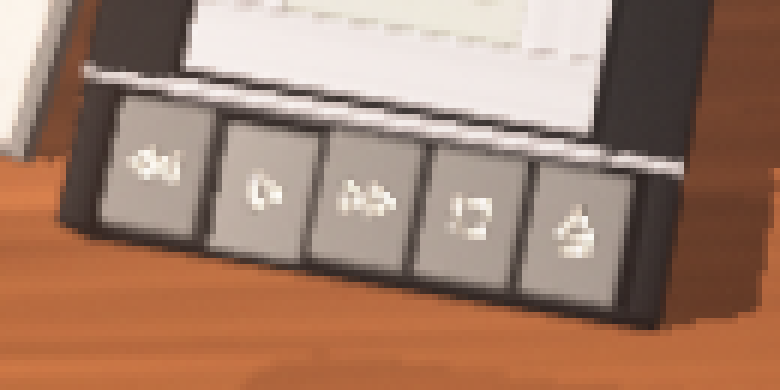

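```bash
cat >> h.py <<'E'
from scipy.spatial.transform import Rotation as Ro
from scipy.linalg import logm, expm
TILT=16
def ray(c,u,v,z):
    K=np.array(c["camera_matrix"]);E=np.array(c["extrinsics"])
    d=E[:3,:3].T@np.array([(u-K[0,2])/K[0,0],-(v-K[1,2])/K[1,1],-1]); o=-E[:3,:3].T@E[:3,3]
    return o+d*(z-o[2])/d[2]
def target(pad,yaw,h,off=-.014):
    """tool pose with low tip edge at height h over point `off` along player x from pad centre"""
    u=np.array([np.cos(yaw),np.sin(yaw),0])
    R=Ro.from_euler('xyz',[180,0,np.degrees(yaw)-90],degrees=True)*Ro.from_rotvec([np.radians(TILT),0,0])
    edge=np.array([pad[0],pad[1],0])+off*u+[0,0,h]
    T=np.eye(4);T[:3,:3]=R.as_matrix();T[:3,3]=edge-R.apply([0,.021,.022]);return T
def cur():
    s=r.get_state();T=np.eye(4);T[:3,:3]=Ro.from_euler('xyz',s["eef_rot"],degrees=True).as_matrix();T[:3,3]=s["tcp_pos"];return T
def rows(T,N,C=None):
    C=cur() if C is None else C
    L=logm(np.linalg.inv(C)@T).real/N
    return np.r_[L[:3,3]/.02,np.degrees([L[2,1],L[0,2],L[1,0]])/4]
E
python3 - <<'E'
from h import *
c=vision.capture("top")
px=[(155,165),(260,192),(365,205),(465,220),(578,235)]
Q=np.array([ray(c,205+x/6-.5,270+y/6-.5,.056 if i!=1 else .049)[:2] for i,(x,y) in enumerate(px)])
k=np.arange(5)*.029
A=np.polyfit(k,Q,1); print(Q.round(4)); print(A, np.hypot(*A[0]))
yr=np.arctan2(A[0,0],-A[0,1]); print("yaw row",np.degrees(yr))
R=np.radians(-10.8); v=np.array([np.sin(R),-np.cos(R)])
mid=Q.mean(0); pads=mid+v*.029*(np.arange(5)-2)[:,None]
print(pads.round(4)); np.save("pads",pads)
T=target(pads[3],R,.085); print(T.round(4)); C=cur(); w=rows(T,40); print(w.round(3))
for i in range(0,41,8):
    L=logm(np.linalg.inv(C)@T).real; print((C@expm(L*i/40))[:3,3].round(3))
E
```

```text
[[0.5477 0.1374]
 [0.5403 0.1095]
 [0.5353 0.0801]
 [0.5305 0.0529]
 [0.5256 0.0222]]
[[-0.18593095 -0.99005655]
 [ 0.54666436  0.13782866]] 1.007364032708515
yaw row -10.636166053746017
[[0.5467 0.1374]
 [0.5413 0.1089]
 [0.5359 0.0804]
 [0.5304 0.0519]
 [0.525  0.0234]]
[[-0.1874 -0.9442  0.2708  0.5306]
 [-0.9823  0.1801 -0.0516  0.0519]
 [ 0.     -0.2756 -0.9613  0.1119]
 [ 0.      0.      0.      1.    ]]
[-0.903  0.305  0.151  0.092 -0.05  -0.355]
[ 0.253 -0.625  0.248]
[ 0.359 -0.515  0.224]
[ 0.442 -0.388  0.2  ]
[ 0.499 -0.247  0.175]
[ 0.529 -0.099  0.146]
[0.531 0.052 0.112]
```

```bash
for i in 1 2 3 4; do :; done
python3 -m pendant '[[[-0.9,0.3,0.15,0.09,-0.05,-0.355,-1],[-0.9,0.3,0.15,0.09,-0.05,-0.355,-1],[-0.9,0.3,0.15,0.09,-0.05,-0.355,-1],[-0.9,0.3,0.15,0.09,-0.05,-0.355,-1],[-0.9,0.3,0.15,0.09,-0.05,-0.355,-1],[-0.9,0.3,0.15,0.09,-0.05,-0.355,-1],[-0.9,0.3,0.15,0.09,-0.05,-0.355,-1],[-0.9,0.3,0.15,0.09,-0.05,-0.355,-1]]]' 20
python3 -m pendant '[[[-0.9,0.3,0.15,0.09,-0.05,-0.355,-1],[-0.9,0.3,0.15,0.09,-0.05,-0.355,-1],[-0.9,0.3,0.15,0.09,-0.05,-0.355,-1],[-0.9,0.3,0.15,0.09,-0.05,-0.355,-1],[-0.9,0.3,0.15,0.09,-0.05,-0.355,-1],[-0.9,0.3,0.15,0.09,-0.05,-0.355,-1],[-0.9,0.3,0.15,0.09,-0.05,-0.355,-1],[-0.9,0.3,0.15,0.09,-0.05,-0.355,-1]]]'
python3 -m pendant '[[[-0.9,0.3,0.15,0.09,-0.05,-0.355,-1],[-0.9,0.3,0.15,0.09,-0.05,-0.355,-1],[-0.9,0.3,0.15,0.09,-0.05,-0.355,-1],[-0.9,0.3,0.15,0.09,-0.05,-0.355,-1],[-0.9,0.3,0.15,0.09,-0.05,-0.355,-1],[-0.9,0.3,0.15,0.09,-0.05,-0.355,-1],[-0.9,0.3,0.15,0.09,-0.05,-0.355,-1],[-0.9,0.3,0.15,0.09,-0.05,-0.355,-1]]]'
python3 - <<'E'
from h import *
print(rows(target(np.load("pads.npy")[3],np.radians(-10.8),.085),16).round(3))
E
```

```text
time_s: 0.95
tcp_pos: [0.3615, -0.5162, 0.225]
eef_rot: [-176.9, 1.3, -146.4]
contact_force: [-0.2, -0.5, 0.3]
gripper_width: 0.029
gripper_force: 0.0
time_s: 1.75
tcp_pos: [0.4456, -0.3902, 0.2016]
eef_rot: [-173.7, 2.0, -134.9]
contact_force: [-0.1, -0.7, -0.2]
gripper_width: 0.0001
gripper_force: 0.0
time_s: 2.55
tcp_pos: [0.5045, -0.2508, 0.1766]
eef_rot: [-170.4, 2.0, -123.4]
contact_force: [0.3, 0.6, -0.4]
gripper_width: 0.0004
gripper_force: 0.0
[-0.908  0.325  0.153  0.093 -0.048 -0.352]
```

```bash
python3 -m pendant '[[[-0.91,0.32,0.15,0.09,-0.05,-0.35,-1],[-0.91,0.32,0.15,0.09,-0.05,-0.35,-1],[-0.91,0.32,0.15,0.09,-0.05,-0.35,-1],[-0.91,0.32,0.15,0.09,-0.05,-0.35,-1],[-0.91,0.32,0.15,0.09,-0.05,-0.35,-1],[-0.91,0.32,0.15,0.09,-0.05,-0.35,-1],[-0.91,0.32,0.15,0.09,-0.05,-0.35,-1],[-0.91,0.32,0.15,0.09,-0.05,-0.35,-1]]]'
python3 - <<'E'
from h import *
print(rows(target(np.load("pads.npy")[3],np.radians(-10.8),.085),7).round(3))
E
```

```text
time_s: 3.35
tcp_pos: [0.5343, -0.1005, 0.148]
eef_rot: [-167.2, 1.5, -112.1]
contact_force: [0.8, -0.7, -0.1]
gripper_width: 0.0006
gripper_force: 0.0
[-1.034  0.391  0.18   0.108 -0.051 -0.405]
```

```bash
python3 -m pendant '[[[-0.91,0.34,0.16,0.1,-0.05,-0.35,-1],[-0.91,0.34,0.16,0.1,-0.05,-0.35,-1],[-0.91,0.34,0.16,0.1,-0.05,-0.35,-1],[-0.9,0.34,0.16,0.1,-0.05,-0.35,-1],[-0.9,0.34,0.16,0.1,-0.05,-0.36,-1],[-0.9,0.34,0.16,0.09,-0.04,-0.36,-1],[-0.9,0.34,0.15,0.09,-0.04,-0.36,-1],[-0.9,0.34,0.15,0.09,-0.04,-0.36,-1]]]'
python3 -m pendant '[[[0,0,0,0,0,0,-1],[0,0,0,0,0,0,-1],[0,0,0,0,0,0,-1],[0,0,0,0,0,0,-1],[0,0,0,0,0,0,-1],[0,0,0,0,0,0,-1],[0,0,0,0,0,0,-1],[0,0,0,0,0,0,-1]]]'
python3 - <<'E'
from h import *
print(rows(target(np.load("pads.npy")[3],np.radians(-10.8),.062),8).round(3))
f,W=cap("top"); g,V=cap("side")
a=cv2.resize(f[250:350,190:330],None,fx=4,fy=4,interpolation=cv2.INTER_NEAREST)
b=cv2.resize(g[160:300,190:420],None,fx=3,fy=3,interpolation=cv2.INTER_NEAREST)
cv2.imwrite("pics/s1.png",b);cv2.imwrite("pics/t1.png",a)
E
```

```text
time_s: 4.15
tcp_pos: [0.5327, 0.0518, 0.1125]
eef_rot: [-164.0, 0.1, -100.7]
contact_force: [-0.5, -0.2, 1.1]
gripper_width: 0.0004
gripper_force: 0.0
time_s: 4.95
tcp_pos: [0.5333, 0.0495, 0.1123]
eef_rot: [-164.0, 0.0, -101.0]
contact_force: [-0.2, -0.7, 0.2]
gripper_width: 0.0004
gripper_force: 0.0
[-0.011  0.059  0.135  0.    -0.001 -0.005]
```

View pics/s1.png

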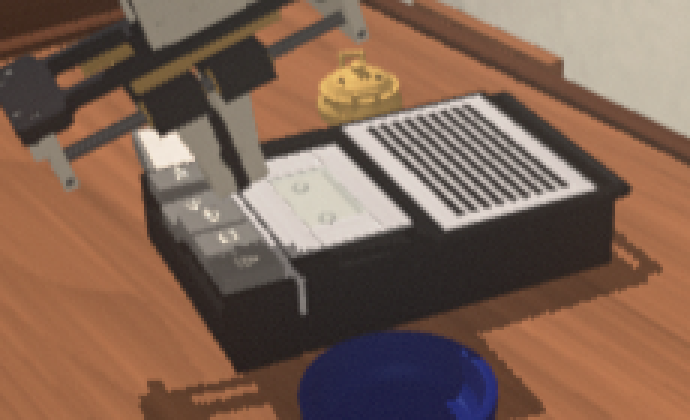

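The side view shows closed fingers (tips around (215–260,180)) hovering above the row, lid shut, play key lower. I'll measure the tip geometry in the tool frame.

Run:
```python
from h import *
C=cur(); pads=np.load("pads.npy")
for n in("side","top"):
    f,W=cap(n); P=(W.reshape(-1,3)-C[:3,3])@C[:3,:3]
    m=(np.abs(P[:,0])<.03)&(np.abs(P[:,1])<.05)&(P[:,2]<.024)&(P[:,2]>-.03)
    P=P[m]*1000; print(n,len(P))
    for a in range(-30,24,6):
        q=P[(P[:,2]>=a)&(P[:,2]<a+6)]
        if len(q)>3: print(a,len(q),np.percentile(q,[2,98],axis=0).round(1)[:, :2].tolist())
```

```text
side 605
-30 82 [[-1.7, -21.1], [13.5, 20.2]]
-24 92 [[-3.2, -18.9], [13.5, 19.0]]
-18 79 [[9.0, -19.0], [13.2, 17.5]]
-12 68 [[7.6, -18.6], [13.5, 17.5]]
-6 55 [[3.2, -16.4], [13.1, 15.8]]
0 72 [[-4.0, -16.5], [13.3, 15.2]]
6 70 [[1.4, -16.0], [13.8, 15.3]]
12 64 [[-2.6, -15.6], [13.9, 15.1]]
18 23 [[7.0, -15.1], [12.5, 13.8]]
top 0
```

Run:
```python
from h import *
C=cur(); pads=np.load("pads.npy")
c=vision.capture("side"); K=np.array(c["camera_matrix"]);E=np.array(c["extrinsics"])
f=cv2.imread("pics/side0.png")[195:275,225:305]; s=7
a=cv2.resize(f,None,fx=s,fy=s,interpolation=cv2.INTER_CUBIC)
def pr(p):
    q=E[:3,:3]@p+E[:3,3]; return np.array([(q[0]/-q[2]*K[0,0]+K[0,2]-225+.5)*s,(-q[1]/-q[2]*K[1,1]+K[1,2]-195+.5)*s])
y=np.radians(-10.8);u=np.array([np.cos(y),np.sin(y)]);v=np.array([np.sin(y),-np.cos(y)])
for i,p in enumerate(pads):
    z=.049 if i==1 else .056
    q=np.array([pr(np.r_[p+u*dx+v*dy,z]) for dx,dy in((-.018,-.0135),(.018,-.0135),(.018,.0135),(-.018,.0135))])
    cv2.polylines(a,[q.round().astype(int)],True,(0,0,255),1)
cv2.imwrite("pics/ov.png",a)
f,W=cap("side"); P=((W.reshape(-1,3)-C[:3,3])@C[:3,:3]*1000)
m=(np.abs(P[:,0])<30)&(P[:,1]>12)&(P[:,1]<22)&(P[:,2]<20)&(P[:,2]>-20); print(P[m].round(1)[::3].tolist())
P0=-E[:3,:3].T@E[:3,3]; print("cam",P0, ((P0-C[:3,3])@C[:3,:3]).round(2))
```

```text
[[-8.8, 19.6, -19.6], [10.5, 17.2, -19.8], [12.3, 13.0, -18.3], [11.9, 16.6, -18.1], [10.8, 18.6, -16.6], [12.5, 14.3, -15.1], [12.2, 16.5, -14.1], [-1.4, 16.9, -5.2], [12.0, 14.1, -10.6], [10.6, 16.1, -9.0], [12.1, 17.0, -8.1], [12.3, 12.5, -5.7], [10.9, 14.5, -4.0], [10.6, 15.1, -2.1], [-5.4, 15.3, 8.5], [12.3, 13.0, 0.3], [12.8, 13.7, 1.7], [7.3, 15.2, 5.9], [0.7, 15.0, 11.8], [-5.5, 14.9, 17.4], [12.6, 12.7, 8.7], [11.4, 13.2, 11.2], [10.6, 12.3, 14.4], [10.3, 15.1, 17.2], [11.0, 14.3, 19.4]]
cam [ 0.20171232 -0.56838565  0.47417011] [ 0.67  0.1  -0.41]
```

View pics/ov.png

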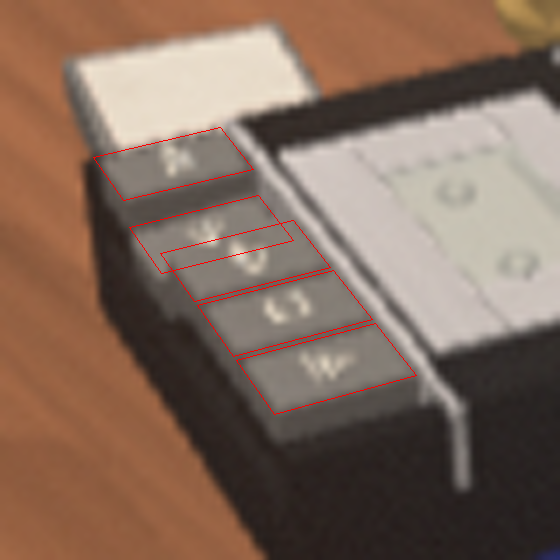

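The overlay matches the pads in the side view to about 1 mm, so the localisation is good. The real tip half-thickness is about 15 mm, so I'll use that and shift 1 mm sideways.

```bash
sed -i 's/\[0,.021,.022\]/[.001,.015,.022]/' h.py
python3 - <<'E'
from h import *
p=np.load("pads.npy");y=np.radians(-10.8)
A=target(p[3],y,.058);B=target(p[3],y,.047)
print(rows(A,1).round(2),rows(B,1,A).round(3))
E
```

```text
[-0.13  0.83  1.27  0.   -0.01 -0.04] [-0.     0.152  0.529  0.     0.     0.   ]
```

```bash
python3 -m pendant '[[[-0.13,0.2,0,0,0,-0.04,-1],[0,0.13,0.25,0,0,0,-1],[0,0.13,0.25,0,0,0,-1],[0,0.13,0.25,0,0,0,-1],[0,0.13,0.25,0,0,0,-1],[0,0.11,0.27,0,0,0,-1],[0,0,0,0,0,0,-1],[0,0,0,0,0,0,-1]]]'
python3 - <<'E'
from h import *
p=np.load("pads.npy");y=np.radians(-10.8)
print(rows(target(p[3],y,.047),1).round(3), r.get_state()["contact_force"])
E
```

```text
time_s: 6.05
tcp_pos: [0.5247, 0.0536, 0.083]
eef_rot: [-164.0, -0.1, -100.8]
contact_force: [0.8, -0.0, 1.3]
gripper_width: 0.0001
gripper_force: 0.0
[-0.024  0.13   0.518  0.011 -0.017  0.002] [ 0.82936941 -0.01594025  1.3196832 ]
```

```bash
python3 -m pendant '[[[0,0.03,0.1,0,0,0,-1],[0,0.03,0.1,0,0,0,-1],[0,0.03,0.1,0,0,0,-1],[0,0.03,0.1,0,0,0,-1],[0,0.02,0.1,0,0,0,-1],[0,0,0.02,0,0,0,-1],[0,0,0,0,0,0,-1],[0,0,0,0,0,0,-1]]]'
python3 - <<'E'
from h import *
p=np.load("pads.npy");y=np.radians(-10.8)
print(rows(target(p[3],y,.047),1).round(3))
f,W=cap("side"); cv2.imwrite("pics/s2.png",cv2.resize(f[180:280,210:350],None,fx=5,fy=5,interpolation=cv2.INTER_CUBIC))
E
```

```text
time_s: 6.85
tcp_pos: [0.5252, 0.0538, 0.0726]
eef_rot: [-164.0, -0.0, -100.8]
contact_force: [-1.9, 0.5, 3.5]
gripper_width: 0.0003
gripper_force: 1.6
[-0.007  0.009  0.016 -0.    -0.008  0.001]
```

View pics/s2.png

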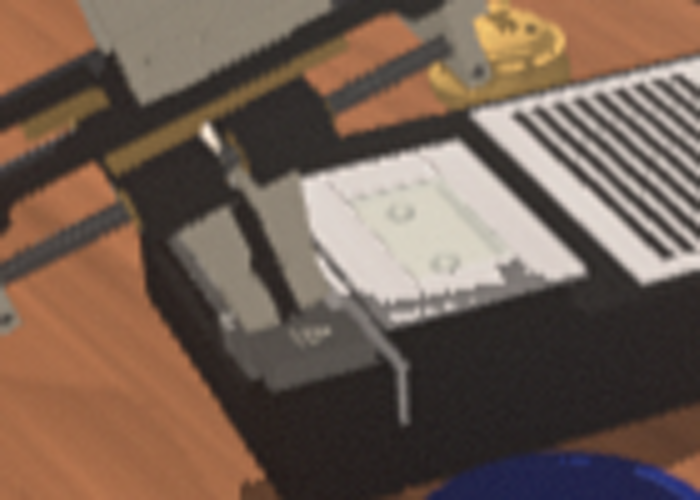

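The finger is on the stop key alone, with eject still up beside it at (310,335). I'll press 1.5 mm further, lift, then check that Play is up.

```bash
python3 -m pendant '[[[0,0.02,0.08,0,0,0,-1],[0,0,0,0,0,0,-1],[0,0,0,0,0,0,-1],[0,-0.05,-0.17,0,0,0,-1],[0,-0.05,-0.17,0,0,0,-1],[0,-0.1,-0.34,0,0,0,-1],[0,-0.14,-0.48,0,0,0,-1],[0,-0.14,-0.48,0,0,0,-1]]]'
python3 -m pendant '[[[0.4,0,0,0,0,0,-1],[0.4,0,0,0,0,0,-1],[0.4,0,0,0,0,0,-1],[0.24,0,0,0,0,0,-1],[0,0,0,0,0,0,-1],[0,0,0,0,0,0,-1],[0,0,0,0,0,0,-1],[0,0,0,0,0,0,-1]]]'
python3 - <<'E'
from h import *
p=np.load("pads.npy");y=np.radians(-10.8)
A=target(p[4],y,.058)
print(rows(A,1).round(3),rows(target(p[4],y,.047),1,A).round(3))
f,W=cap("side"); a=cv2.resize(f[180:280,210:350],None,fx=5,fy=5,interpolation=cv2.INTER_CUBIC)
g,V=cap("top"); b=cv2.resize(g[260:330,205:345],None,fx=5,fy=5,interpolation=cv2.INTER_CUBIC)
cv2.imwrite("pics/s3.png",np.vstack([a,b])[:, :][50:650])
W0=np.load("side.npy"); u=np.array([np.cos(y),np.sin(y)])
for Z in (W0,W):
  for q in p: 
    m=(np.hypot(*np.moveaxis(Z[...,:2]-q,-1,0))<.009)&(Z[...,2]<.065); print(m.sum(),np.nanmedian(Z[m][:,2]).round(4) if m.any() else None,end=' | ')
  print()
E
```

```text
time_s: 7.7
tcp_pos: [0.5252, 0.0538, 0.1051]
eef_rot: [-164.1, -0.0, -100.8]
contact_force: [0.8, 0.3, 0.6]
gripper_width: 0.0005
gripper_force: 0.0
time_s: 8.5
tcp_pos: [0.5201, 0.0257, 0.1051]
eef_rot: [-164.0, -0.0, -100.8]
contact_force: [-0.4, 0.7, -0.6]
gripper_width: 0.0004
gripper_force: 0.0
[ 1.600e-02  3.180e-01  1.043e+00  1.000e-03 -7.000e-03  6.000e-03] [0.    0.152 0.529 0.    0.    0.   ]
33 0.056 | 33 0.049 | 37 0.0562 | 45 0.0562 | 48 0.0562 | 
19 0.0558 | 24 0.0555 | 19 0.0558 | 37 0.056 | 50 0.0558 |
```

View pics/s3.png

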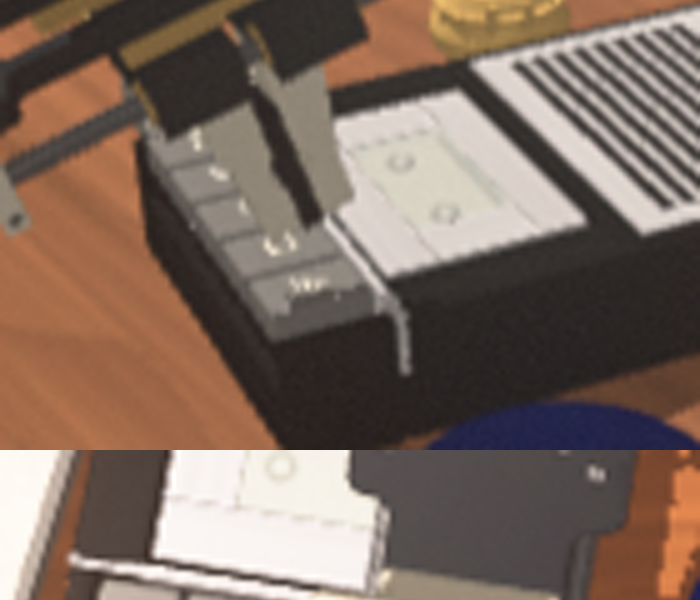

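Play is up: its pad depth went from 49 to 55.5 mm, and all five keys are level. The fingers are now above eject, which is at (305,285) in the side view.

```bash
python3 -m pendant '[[[0.02,0.1,0.35,0,0,0,-1],[0,0.11,0.35,0,0,0,-1],[0,0.11,0.34,0,0,0,-1],[0,0.03,0.12,0,0,0,-1],[0,0.03,0.12,0,0,0,-1],[0,0.03,0.12,0,0,0,-1],[0,0.03,0.12,0,0,0,-1],[0,0.03,0.1,0,0,0,-1]]]'
python3 -m pendant '[[[0,0,0.03,0,0,0,-1],[0,0,0,0,0,0,-1],[0,0,0,0,0,0,-1],[0,0,0,0,0,0,-1],[0,0,0,0,0,0,-1],[0,0,0,0,0,0,-1],[0,0,0,0,0,0,-1],[0,0,0,0,0,0,-1]]]'
python3 - <<'E'
from h import *
p=np.load("pads.npy");y=np.radians(-10.8)
print(rows(target(p[4],y,.0455),1).round(3))
f,W=cap("side"); cv2.imwrite("pics/s4.png",cv2.resize(f[180:280,210:350],None,fx=5,fy=5,interpolation=cv2.INTER_CUBIC))
E
```

```text
time_s: 9.4
tcp_pos: [0.5199, 0.0252, 0.0716]
eef_rot: [-164.0, -0.0, -100.8]
contact_force: [-3.2, -0.2, 4.2]
gripper_width: 0.0005
gripper_force: 1.9
time_s: 10.2
tcp_pos: [0.5203, 0.0253, 0.0711]
eef_rot: [-164.0, -0.0, -100.8]
contact_force: [-0.8, 1.0, 2.8]
gripper_width: 0.0006
gripper_force: 1.4
[-0.003  0.036  0.008  0.001 -0.003  0.003]
```

View pics/s4.png

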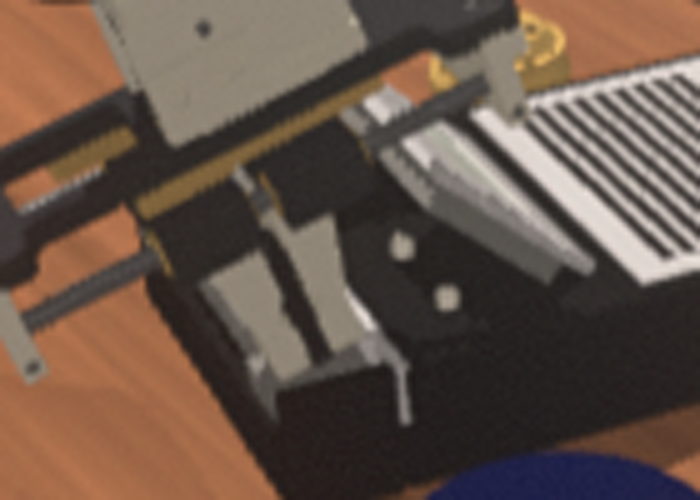

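The lid stands open behind the fingers at (480,190), with its spindles exposed. Retracting along the tool axis, up and away from the lid.

```bash
python3 -m pendant '[[[0,0,-0.15,0,0,0,-1],[0,0,-0.2,0,0,0,-1],[0,0,-0.3,0,0,0,-1],[0,0,-0.5,0,0,0,-1],[0,0,-0.9,0,0,0,-1],[0,0,-0.9,0,0,0,-1],[0,0,-0.9,0,0,0,-1],[0,0,-0.9,0,0,0,-1]]]'
python3 -m pendant '[[[0.3,0,-0.9,0,0,0,-1],[0.9,0,-0.5,0,0,0,-1],[0.9,0,0,0,0,0,-1],[0.9,0,0,0,0,0,-1],[0.9,0,0,0,0,0,-1],[0.9,0,0,0,0,0,-1],[0.5,0,0,0,0,0,-1],[0,0,0,0,0,0,-1]]]'
python3 -m pendant '[[[0.9,0,0,0,0,0,-1],[0.9,0,0,0,0,0,-1],[0.9,0,0,0,0,0,-1],[0.4,0,0,0,0,0,-1],[0,0,0,0,0,0,-1],[0,0,0,0,0,0,-1],[0,0,0,0,0,0,-1],[0,0,0,0,0,0,-1]]]'
python3 - <<'E'
from h import *
p=np.load("pads.npy")
f,W=cap("side"); g,V=cap("top")
cv2.imwrite("pics/s5.png",np.hstack([cv2.resize(g[150:350,140:420],(400,286)),cv2.resize(f[160:340,190:420],(400,286),interpolation=cv2.INTER_CUBIC)]))
for Z in (W,V):
  for q in p: 
    m=(np.hypot(*np.moveaxis(Z[...,:2]-q,-1,0))<.009); print(m.sum(),np.nanmedian(Z[m][:,2]).round(4) if m.any() else None,end=' | ')
  print()
E
```

```text
time_s: 11.05
tcp_pos: [0.4936, 0.03, 0.1624]
eef_rot: [-164.1, -0.1, -100.8]
contact_force: [0.3, 0.5, 0.0]
gripper_width: 0.0005
gripper_force: 0.0
time_s: 11.85
tcp_pos: [0.466, -0.0737, 0.1887]
eef_rot: [-164.1, -0.1, -100.9]
contact_force: [0.2, -0.2, 0.2]
gripper_width: 0.0002
gripper_force: 0.0
time_s: 12.65
tcp_pos: [0.4555, -0.133, 0.1893]
eef_rot: [-164.0, -0.0, -100.8]
contact_force: [0.0, 0.3, 0.7]
gripper_width: 0.0001
gripper_force: 0.0
11 0.056 | 38 0.0558 | 41 0.0558 | 43 0.0557 | 48 0.056 | 
93 0.0573 | 93 0.0574 | 94 0.0569 | 94 0.0574 | 96 0.0577 |
```

View pics/s5.png

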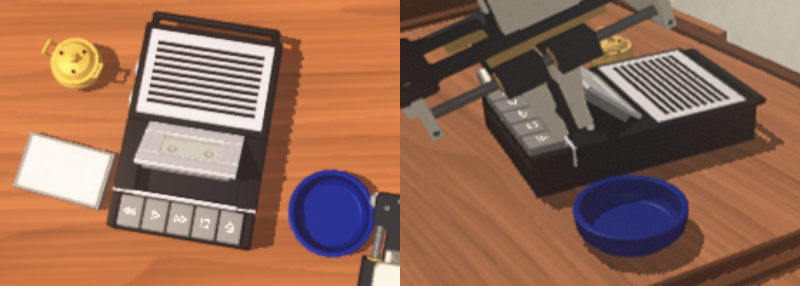

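The lid is open at (190,150), all five keys are up along the row at y≈215 (56 mm), nothing else has moved, and the hand is clear.

```bash
python3 -c "
from plant import r
print(r.close_job())"
```

```text
the job is handed in; nothing more can be done
None
```

I pressed Stop and Play sprang up, then pressed Eject and the lid popped open; all five keys are up, nothing visibly moved in the final pictures, the hand is clear, and the job was handed in at about 13 s of robot time.

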